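Clamp the dryer's control panel and hold its selector knob pressed in

ROBOT

A 6-joint arm with a two-finger parallel gripper is mounted at the origin on a cart in front of the work surface, level with it; the furniture and walls round the work are solid. World frame = base frame: x ahead of the robot, y to its left, z up, the work surface at z = 0. Lengths are in m, angles in rad, forces in N, time in s.
With the tool pointing down it reaches from about 0.375 to 0.975 m from the base axis. Payload 3.8 kg.
Tool frame: the origin (TCP) lies midway between the tips of the shut fingers; the grasp point (between the pads) lies 19 mm behind it; z points along the fingers, y is the line along which they close (so a half turn about z gives the same grasp; the last joint's range is limited). The gripper opens to 85 mm and grips with 20 to 120 N. Pads are 22 mm wide; open, the fingers measure 114 mm over their backs; the gripper's body (76 mm by 85 mm) begins 54 mm behind the grasp point. The pads swing forward as they close: fully open they stand 13 mm farther back than shut.
Start: joints at [1.218, 0.264, 1.604, -0, 1.274, -0.037], TCP at [0.21, 0.642, 0.231] pointing down, gripper open.
Joint ranges: [-2.63, 2.63], [-0.94, 2.18], [0.31, 2.57], [-1.31, 4.45], [0, 2.66], [-2.55, 2.55]. Speed limits (rad/s): [2.57, 2.57, 3.14, 3.14, 3.14, 3.14].

INTERFACE

Orientations are given as a rotation vector (axis times angle).
In Python, from workcell import bot gives the robot as it stands.
- The arm moves only by the tool jog_arm, never from a script. Its argument "motion" is a list of rows, each a list of 5 numbers: the opening, from -1 (shut) to 1 (fully open), then the shift along the tool's x, y, z in mm, then the turn about the tool's z in degrees. In form: [[claw, x, y, z, twist], ...]. A call has 1 to 10 rows; each row shifts and turns the commanded pose from where the row before left it, along the tool's axes as they then stand; what a row does not reach is not made up. A row lasts 1/12 s, in which the tool goes at most 41.7 mm and 7.16 degrees, less where a joint would pass 70% of its speed; a pose out of reach is approached as far as the arm can. A call with a gripper value outside its range is refused whole. The fingers move at their own pace and stop on an object; "force" is the grip in N (left out, the last holds). Time passes only in rows, so rows that do not move let the fingers close. It gives the time, the measured TCP pose, the force, the opening and the grip force at its end, in the units of the state.
- bot.read_state(): the state, without advancing time (a new reading comes with each control period).
- bot.read_camera(name): name is "scene" or "top" or "wrist"; returns (picture, depth): 480x640x3 uint8, red, green, blue; 480x640 float32, m along the optical axis (not along the pixel's ray), 0 where there is no reading.
- bot.get_calibration(name): a dict with "vfov" (degrees; the focal length in pixels is half the picture's height over the tangent of half this angle, whatever the lens; pixels are square), "cx", "cy" (the principal point, pixels), "dist" ([k1, k2, p1, p2, k3] as OpenCV has them; the pictures are not rectified), "rvec" (rotation vector, rad) and "tvec" (3), from world to camera coordinates, as OpenCV has them; the wrist camera has in their place "tool_from_camera" (4x4, takes a point from camera to tool coordinates, whose origin is the TCP and whose axes are the flange's). Camera axes: x right, y down, z forward; pixel columns grow to the right and rows downward; lengths in m; the calibration is good to about 2 mm. A picture is of the moment at which its call begins: read the wrist's pose just before it. get_calibration takes no time and is no camera call.
- bot.finish_job(): hands the job in; it is judged then, once.
The state is a dict: "time": time; "q": joint angles; "joint_vel": joint speeds; "joint_torque": joint torques, N m; "tool_pos": TCP position; "tcp_rot": TCP orientation; "wrist_force": force on the tool from outside, world axes, zero at the start; "torque": the same for the moment, N m; "width": opening from 0.0 (shut) to 1.0 (fully open); "grip_force": force on a finger pad.
Only numpy, scipy, OpenCV 4.12 (cv2) and the standard library are available. Lean on these libraries where they do the work, as an engineer would, in place of code of your own. Each camera call takes 0.05 s, during which the arm holds its last target. There are 200 camera calls.

TASK

The dryer's control panel lies face up in its service cradle with its selector knob off. First squeeze the loose spring clamp open and let it close on the front edge at the cradle's right end, over plywood cheek and metal ear together like the clamp already fitted at the left end, and let go of it; then set the knob on the selector's D-shaped shaft with the flats matched, push it fully home and press it in against its spring. Finish while still holding the knob pressed all the way in (the panel's self-test runs only as long as it is held), and leave the other things on the worktop alone.

Things in the scene. Friction and masses are not known exactly. Their poses are not given: they have to be found in the camera images.
- panel: control panel (white face 212 x 110 mm, 60 mm above the worktop, black display field) in a plywood cradle, fixed. Origin: underside centre; x away from the robot at yaw 0, y left, z up. At each end cheek and metal ear lie side by side as one upright plate, 9 mm thick, 6 to 56 mm above the worktop, jutting 45 mm forward (-x) of the panel, free on both sides; the left one carries a fixed clamp
- clamp_edge (a point): middle of the front edge of the right-hand plate (y = -110.5 mm of the panel, 32 mm above the worktop); axes as the panel's. The clamp goes on from the front, moving along +x, lying on its side as at the start, a jaw on each side of the plate. The plate runs 45 mm back (+x) from this edge before the panel begins
- clamp_middle (a point): loose spring clamp, black with orange handles and jaw pads, 24 mm thick, 100 mm long, 65 g, lying on its side; this point is on its pivot, half-way up (12 mm). x points along the clamp to the jaws, y across, z up. Jaw pads lie 26 to 46 mm ahead (+x) of the pivot; on the plate, the plate's edge should come to about 18 mm ahead of the pivot (10 mm at the deepest)
- clamp_grip (a point): middle between the clamp's two handles, 38 mm behind the pivot, half-way up; axes as clamp_middle's. The handles end 52 mm behind the pivot and splay to 43 mm over their ends. Squeezed across y at this point until they stop they are parallel, 20 mm over their outsides, and the jaws stand 20 mm open; that takes 8 to 10 N. Let go, it springs shut
- clamp_jaw (a point): point between the clamp's jaw pads, 36 mm ahead of the pivot, half-way up (turns with the clamp's right-hand lever); axes as clamp_middle's
- clamp_lever (a joint): opening angle of the clamp, rad: 0 shut, 0.2 closed on the 9 mm plate, 0.45 fully squeezed
- knob_middle (a point): loose selector knob, black, round, 38 mm across, 28 mm high, 45 g, standing on its open underside; this point is on its axis half-way up (14 mm). The red pointer line on its top points along x; the flat of its D-bore is on that same side. The bore runs from 6.5 to 14 mm above the underside, 0.6 mm wider all round than the shaft, flared 3 mm (flat 1 mm) below. Grip it at any yaw
- shaft_top (a point): top centre of the selector's upright steel D-shaft on the panel, right of its middle: 12 mm across, flat 1 mm off the axis, tip blunt. x points to the flat, z up. It stands 20 mm above the face (bush at its foot 16 mm across, 4 mm high). Turns stiffly (0.05 N m). With the knob fully home the knob's underside is 14 mm below this point, 6 mm above the face
- selector (a joint): how far the shaft is pressed in, m: 0 free, 0.004 at its stop; the spring takes 3 N to start and 6.4 N at the stop
- peg_0: brown wooden clothes peg 15 x 72 x 12 mm, lying, bystander; origin at its underside
- peg_1: green wooden clothes peg 15 x 72 x 12 mm, lying, bystander; origin at its underside
- wax_pot: low white pot with a tan lid, 62 mm across, 35 high, bystander; origin at its underside
- thread_0: red thread spool, 31 mm across, 43 high, bystander; origin at its underside
- thread_1: blue thread spool, 31 mm across, 43 high, bystander; origin at its underside
- laundry_marker: white marker pen with black cap, 135 mm long along its y, 16 thick, lying, bystander; origin at its underside

How it is judged:
On the way, in this order (a step that is already met when the one before it is completed fails the run):
1. the clamp has closed on the plate's front edge and has been let go (x of clamp_jaw in the frame of clamp_edge between 0.005 and 0.028 m and y of clamp_jaw in the frame of clamp_edge between -0.01 and 0.01 m and z of clamp_jaw in the frame of clamp_edge between -0.018 and 0.018 m and value of joint clamp_lever between 0.12 and 0.3 rad and contact force between clamp and panel above 2 N and contact force between clamp and the arm below 0.3 N and contact force between clamp and the fingers below 0.3 N), for 0.2 s.
2. the knob is on the shaft, flats matched (horizontal distance between knob_middle and shaft_top below 0.0025 m and z of knob_middle in the frame of shaft_top between -0.004 and 0.004 m and angle between the x axis of knob_middle and the x axis of shaft_top, either way round below 0.25 rad and angle between knob_middle's own z axis and vertical below 0.12 rad), for 0.02 s.
At the end, for the whole second after the job is handed in: Clamp let go, closed on both plates, pad middle 5 to 28 mm behind the front edge and within 18 mm of mid-height; knob on the shaft (axis within 2.5 mm, within 2 mm of fully home, flats matched); shaft pressed in over 3 of 4 mm by the knob, fingers still bearing on the knob with over 2 N (all of step 1 and horizontal distance between knob_middle and shaft_top below 0.0025 m and z of knob_middle in the frame of shaft_top between -0.004 and 0.002 m and angle between the x axis of knob_middle and the x axis of shaft_top, either way round below 0.25 rad and angle between knob_middle's own z axis and vertical below 0.12 rad and value of joint selector above 0.003 m and contact force between the fingers and knob above 2 N); the arm keeps its last pose, push and grip.
It fails at once if a bystander is shoved more than 30 mm (distance of any of peg_0, peg_1, wax_pot, thread_0, thread_1, laundry_marker from where it was at the start of the episode above 0.03 m).
It also fails if it takes over 67 s, if anything falls off the work surface, if the arm or the gripper's body presses on something with over 40 N, if the wrist force passes 120 N, or if a joint passes its speed limit or range.

## Working session

There is one attempt and no reset: what is moved stays moved. The work goes in short steps, Python scripts to look and compute and a tool call to move; the robot and the scene stay as the last step left them, time stands still between calls to the robot, and variables do not carry over. Pictures are saved under pics/ and viewed, at most 10 in all, crops included, and the job is handed in when it is done.

Besides the shell and the picture viewer there is one more tool, called after "Call:" as name(argument=value, ...) on one line, values as JSON. jog_arm: Moves the arm, as the interface text tells. Its arguments: {"type":"object","properties":{"motion":{"type":"array"},"force":{"type":"number"}},"required":["motion"]}

```bash
mkdir -p pics; ls; cat > h.py <<'E'
import numpy as np, cv2
from workcell import bot
from scipy.spatial.transform import Rotation as R
def snap(name,save=None):
    s=bot.read_state(); p,d=bot.read_camera(name); c=bot.get_calibration(name)
    f=240/np.tan(np.radians(c["vfov"])/2)
    K=np.array([[f,0,c["cx"]],[0,f,c["cy"]],[0,0,1]]); D=np.array(c["dist"],float)
    if name=="wrist":
        T=np.eye(4);T[:3,:3]=R.from_rotvec(s["tcp_rot"]).as_matrix();T[:3,3]=s["tool_pos"]
        M=T@np.array(c["tool_from_camera"])
    else:
        T=np.eye(4);T[:3,:3]=R.from_rotvec(np.ravel(c["rvec"])).as_matrix();T[:3,3]=np.ravel(c["tvec"]);M=np.linalg.inv(T)
    if save:
        cv2.imwrite(f"pics/{save}.png",p[:,:,::-1]); np.savez(f"pics/{save}.npz",p=p,d=d,K=K,D=D,M=M)
    return dict(p=p,d=d,K=K,D=D,M=M)
def load(n): return np.load(f"pics/{n}.npz")
def ray(v,uv):
    q=cv2.undistortPoints(np.array(uv,float).reshape(-1,1,2),v["K"],v["D"])[:,0]
    return np.c_[q,np.ones(len(q))]
def atz(v,uv,z):
    "world points where the pixel rays cross height z"
    r=ray(v,uv)@v["M"][:3,:3].T; o=v["M"][:3,3]
    return o+r*((np.asarray(z)-o[2])/r[:,2])[:,None]
def bydepth(v,uv):
    r=ray(v,uv); d=np.array([v["d"][int(round(b)),int(round(a))] for a,b in uv])
    return (r*d[:,None])@v["M"][:3,:3].T+v["M"][:3,3]
def px(v,P):
    W=np.linalg.inv(v["M"]); return cv2.projectPoints(np.array(P,float).reshape(-1,3),cv2.Rodrigues(W[:3,:3])[0],W[:3,3],v["K"],v["D"])[0][:,0]
E
python3 - <<'E'
from h import *
v=snap("top","top1"); snap("scene","scene1")
s=bot.read_state();print(s["time"],s["tool_pos"],R.from_rotvec(s["tcp_rot"]).as_matrix().round(3))
print(v["M"].round(3), bot.get_calibration("wrist")["tool_from_camera"])
E
```

```text
pics
0.1 [0.20944267 0.64099238 0.23006115] [[-0.951  0.311 -0.001]
 [ 0.311  0.951 -0.002]
 [ 0.    -0.002 -1.   ]]
[[-2.800e-02 -9.920e-01  1.210e-01  3.600e-01]
 [-1.000e+00  2.800e-02 -1.000e-03  4.400e-02]
 [-2.000e-03 -1.210e-01 -9.930e-01  1.488e+00]
 [ 0.000e+00  0.000e+00  0.000e+00  1.000e+00]] [[ 3.17466265e-05 -9.49015358e-01 -3.15229836e-01  8.22805158e-02]
 [ 9.99999967e-01 -5.01144655e-05  2.51581588e-04  5.68815799e-04]
 [-2.54552366e-04 -3.15229834e-01  9.49015325e-01 -1.42392492e-01]
 [ 0.00000000e+00  0.00000000e+00  0.00000000e+00  1.00000000e+00]]
```

View pics/top1.png

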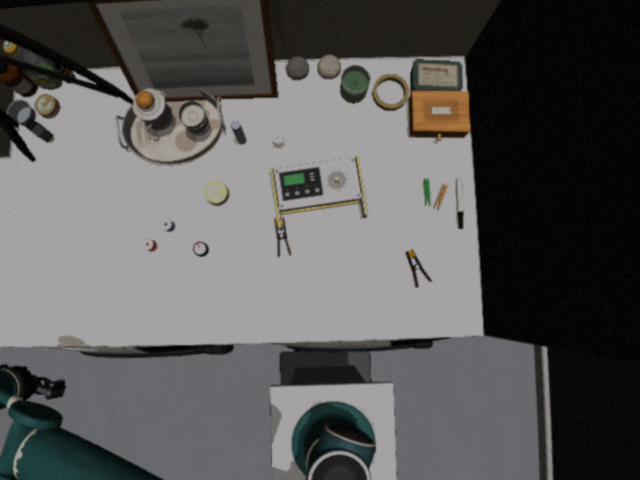

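View pics/scene1.png

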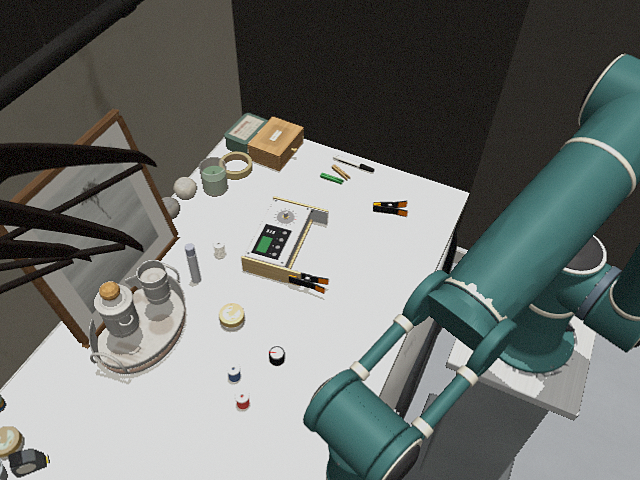

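The top view shows the panel near (318,185), its right plate's front end near (365,215), the loose clamp near (416,265) with jaws towards the top, and the knob at (200,248). I'll enlarge crops of these.

```bash
python3 - <<'E'
from h import *
v=load("top1"); p=v["p"][:,:,::-1]
a=cv2.resize(p[145:295,260:450],None,fx=4,fy=4,interpolation=cv2.INTER_CUBIC)
b=cv2.resize(p[230:270,180:220],None,fx=4,fy=4,interpolation=cv2.INTER_CUBIC)
a[440:600,0:160]=b
cv2.imwrite("pics/crop1.png",a)
print(bydepth(v,[(416,262),(200,248),(337,180),(365,214),(320,200),(276,214)]).round(3))
E
```

```text
[[ 0.457 -0.233 -0.006]
 [ 0.507  0.329  0.026]
 [ 0.664 -0.028  0.078]
 [ 0.578 -0.097  0.058]
 [ 0.616  0.017  0.069]
 [ 0.585  0.129  0.058]]
```

View pics/crop1.png

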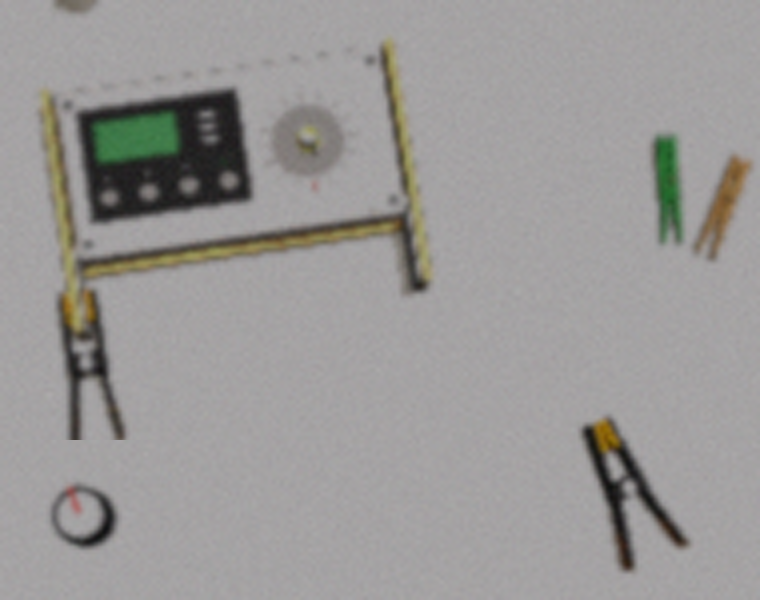

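```bash
python3 - <<'E'
from h import *
v=load("top1")
c=lambda x,y:(260+x/4,145+y/4)
q=[("shaft",c(308,134),.080),("RplateFar",c(388,42),.06),("RplateFront",c(427,278),.057),("LplateFar",c(47,93),.06),
("jawtip",c(602,424),.022),("pivot",c(625,487),.022),("h1",c(627,566),.022),("h2",c(683,543),.022),("red",c(315,186),.06),
("knob",(180+80/4,230+(515-440)/4),.028),("redA",(180+69/4,230+(488-440)/4),.028),("redB",(180+79/4,230+(512-440)/4),.028)]
P={}
for n,uv,z in q: P[n]=atz(v,[uv],z)[0]; print(n,P[n].round(4))
yaw=lambda a,b:np.degrees(np.arctan2(*(P[b]-P[a])[[1,0]]))
print("panel",yaw("RplateFront","RplateFar"),yaw("RplateFar","LplateFar")-90,"clamp",yaw("pivot","jawtip"),np.degrees(np.arctan2(*(P["jawtip"]-(P["h1"]+P["h2"])/2)[[1,0]])),"knob",yaw("redB","redA"))
E
```

```text
shaft [ 0.6674 -0.0277  0.08  ]
RplateFar [ 0.7307 -0.0823  0.06  ]
RplateFront [ 0.5771 -0.1013  0.057 ]
LplateFar [0.7034 0.1374 0.06  ]
jawtip [ 0.4838 -0.2145  0.022 ]
pivot [ 0.4426 -0.2275  0.022 ]
h1 [ 0.3918 -0.2263  0.022 ]
h2 [ 0.4054 -0.2634  0.022 ]
red [ 0.6378 -0.0321  0.06  ]
knob [0.5045 0.3292 0.028 ]
redA [0.5223 0.3363 0.028 ]
redB [0.5065 0.3298 0.028 ]
panel 7.039526192026589 7.0917376860411 clamp 17.49982707228646 19.62490151741674 knob 22.21741280981609
```

```bash
cat > plan.py <<'E'
from h import *
def pose():
    s=bot.read_state(); m=R.from_rotvec(s["tcp_rot"]).as_matrix()
    return np.array(s["tool_pos"]),np.degrees(np.arctan2(m[1,1],m[0,1])),s
def plan(way,claw=1,step=40,tw=7,start=None):
    "way: (x,y,z,yaw of tool y in deg). Prints rows; tool z is down"
    p,a,_=pose()
    if start is not None: p,a=np.array(start[:3]),start[3]
    for w in way:
        t=np.array(w[:3]); da=(w[3]-a+180)%360-180 if len(w)<5 else w[4]
        n=int(max(np.ceil(np.linalg.norm(t-p)*1000/step),np.ceil(abs(da)/tw),1)); rows=[]
        p0,a0=p.copy(),a
        for i in range(1,n+1):
            d=(p0+(t-p0)*i/n-p)*1000; r=np.radians(a)
            Y=np.array([np.cos(r),np.sin(r),0]);X=np.array([-np.sin(r),np.cos(r),0])
            row=[claw]+[round(float(k),1) for k in (d@X,d@Y,-d[2])]+[-round(a0+da*i/n-a,1)]
            rows.append(row); p=p+(row[1]*X+row[2]*Y)/1000-np.array([0,0,row[3]/1000]); a-=row[4]
        print(w,n,"rows\n",str(rows).replace(" ",""))
E
python3 - <<'E'
from plan import *
print(pose()[:2])
plan([(.43,.35,.25,20,-52),(.42,-.24,.15,-71,-91)])
E
```

```text
(array([0.20944267, 0.64099238, 0.23006115]), np.float64(71.90541583916323))
(0.43, 0.35, 0.25, 20, -52) 10 rows
 [[1,-30.0,-20.8,-2.0,np.float64(5.2)],[1,-31.8,-18.0,-2.0,np.float64(5.2)],[1,-33.2,-15.1,-2.0,np.float64(5.2)],[1,-34.5,-11.9,-2.0,np.float64(5.2)],[1,-35.5,-8.8,-2.0,np.float64(5.2)],[1,-36.1,-5.6,-2.0,np.float64(5.2)],[1,-36.4,-2.3,-2.0,np.float64(5.2)],[1,-36.5,1.1,-2.0,np.float64(5.2)],[1,-36.2,4.4,-1.9,np.float64(5.2)],[1,-35.8,7.6,-2.0,np.float64(5.2)]]
(0.42, -0.24, 0.15, -71, -91) 15 rows
 [[1,-36.8,-14.0,6.7,np.float64(6.1)],[1,-38.0,-10.1,6.6,np.float64(6.0)],[1,-38.9,-6.0,6.7,np.float64(6.1)],[1,-39.3,-1.8,6.7,np.float64(6.1)],[1,-39.2,2.3,6.6,np.float64(6.0)],[1,-38.8,6.5,6.7,np.float64(6.1)],[1,-37.9,10.5,6.6,np.float64(6.1)],[1,-36.6,14.5,6.7,np.float64(6.0)],[1,-34.9,18.2,6.7,np.float64(6.1)],[1,-32.7,21.9,6.6,np.float64(6.1)],[1,-30.2,25.2,6.7,np.float64(6.0)],[1,-27.4,28.2,6.7,np.float64(6.1)],[1,-24.3,30.9,6.6,np.float64(6.1)],[1,-20.8,33.4,6.7,np.float64(6.0)],[1,-17.2,35.4,6.7,np.float64(6.1)]]
```

Call:
jog_arm(motion=[[1, -30, -21, -2, 5.2], [1, -32, -18, -2, 5.2], [1, -33, -15, -2, 5.2], [1, -34.5, -12, -2, 5.2], [1, -35.5, -9, -2, 5.2], [1, -36, -5.5, -2, 5.2], [1, -36.5, -2.5, -2, 5.2], [1, -36.5, 1, -2, 5.2], [1, -36, 4.5, -2, 5.2], [1, -36, 7.5, -2, 5.2]])

```text
time: 0.93
tool_pos: [0.4303, 0.3485, 0.2509]
tcp_rot: [-1.809, -2.568, 0.001]
wrist_force: [1.0, 1.2, 0.4]
width: 1.001
grip_force: 0.0
```

Call:
jog_arm(motion=[[1, -37, -14, 6.5, 6], [1, -38, -10, 6.5, 6], [1, -39, -6, 6.5, 6], [1, -39, -2, 6.5, 6], [1, -39, 2.5, 6.5, 6], [1, -39, 6.5, 6.5, 6], [1, -38, 10.5, 6.5, 6], [1, -36.5, 14.5, 6.5, 6], [1, -35, 18, 6.5, 6], [1, -33, 22, 6.5, 6]])

```text
time: 1.77
tool_pos: [0.4243, -0.0452, 0.1858]
tcp_rot: [2.852, 1.318, 0.0]
wrist_force: [0.7, 0.7, -0.2]
width: 1.003
grip_force: 0.0
```

Call:
jog_arm(motion=[[1, -30, 25, 7, 6], [1, -27.5, 28, 7, 6], [1, -24.5, 31, 7, 6], [1, -21, 33.5, 7, 6], [1, -17, 35.5, 7, 6], [1, 0, 0, 0, 1], [1, 0, 0, 0, 0], [1, 0, 0, 0, 0]])

```text
time: 2.43
tool_pos: [0.4237, -0.2398, 0.1507]
tcp_rot: [-3.097, -0.516, 0.002]
wrist_force: [-0.2, 0.9, -0.4]
width: 1.0
grip_force: 0.0
```

```bash
python3 - <<'E'
from plan import *
p,a,s=pose();print(p,a,s["q"],s["time"],s["wrist_force"])
snap("wrist","w1")
E
```

```text
[ 0.42370269 -0.23983357  0.1507445 ] -71.09578771669213 [-5.66588955e-01 -2.62518274e-02  2.08199602e+00  5.49055623e-04
  1.08757060e+00  6.74010521e-01] 2.4333 [-0.15124275  0.92937284 -0.36449409]
```

View pics/w1.png

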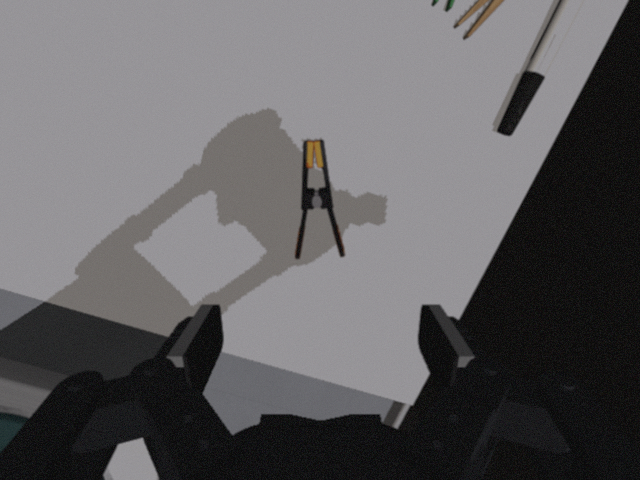

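The wrist view shows the clamp: jaw tip (314,140), pivot (317,198), handle ends (297,257) and (343,255).

```bash
python3 - <<'E'
from plan import *
v=load("w1")
P=atz(v,[(314.5,141),(317,198),(298,256),(342,254)],[.022]*4);print(P.round(4))
m=(P[2]+P[3])/2
for k,o in((0,m),): 
  d=P[k]-o; y=np.degrees(np.arctan2(d[1],d[0])); print("yaw",y,np.linalg.norm(d))
u=d/np.linalg.norm(d); g=m+u*.014; print("grip",g, P[1]-.038*u)
plan([(g[0],g[1],.05,y-90),(g[0],g[1],.005,y-90)])
E
```

```text
[[ 0.487  -0.212   0.022 ]
 [ 0.4459 -0.2279  0.022 ]
 [ 0.3935 -0.2287  0.022 ]
 [ 0.4073 -0.2634  0.022 ]]
yaw 21.462270935848103 0.09304723703317877
grip [ 0.41341822 -0.2409065   0.022     ] [ 0.41053793 -0.24183455  0.022     ]
(np.float64(0.4134182247224652), np.float64(-0.24090650197969404), 0.05, np.float64(-68.5377290641519)) 3 rows
 [[1,-3.5,-0.6,33.7,np.float64(-0.8)],[1,-3.5,-0.7,33.6,np.float64(-0.9)],[1,-3.5,-0.8,33.7,np.float64(-0.8)]]
(np.float64(0.4134182247224652), np.float64(-0.24090650197969404), 0.005, np.float64(-68.5377290641519)) 2 rows
 [[1,-0.0,0.0,22.5,np.float64(0.0)],[1,-0.0,0.0,22.5,np.float64(0.0)]]
```

Call:
jog_arm(motion=[[1, -4, -1, 35, -0.8], [1, -4, -1, 35, -0.9], [1, -4, -0.5, 34, -0.8], [1, 0, 0, 22, 0], [1, 0, 0, 20.5, 0], [1, 0, 0, 0, 0], [-1, 0, 0, 0, 0], [-1, 0, 0, 0, 0], [-1, 0, 0, 0, 0], [-1, 0, 0, 0, 0]], force=30)

```text
time: 3.32
tool_pos: [0.4138, -0.2426, 0.0067]
tcp_rot: [3.084, 0.584, 0.004]
wrist_force: [-2.6, -0.7, 8.0]
width: 0.453
grip_force: 5.8
```

Call:
jog_arm(motion=[[-1, 0, 0, 0, 0], [-1, 0, 0, 0, 0], [-1, 0, 0, 0, 0], [-1, 0, 0, 0, 0], [-1, 0, 0, 0, 0], [-1, 0, 0, 0, 0]])

```text
time: 3.82
tool_pos: [0.4144, -0.2434, 0.0076]
tcp_rot: [3.084, 0.583, 0.006]
wrist_force: [-0.4, -0.3, 10.4]
width: 0.219
grip_force: 30.7
```

```bash
python3 - <<'E'
from plan import *
p,a,s=pose();print(p,a)
plan([(p[0],p[1],.06,a),(.465,-.115,.06,-83)],claw=-1,step=30)
E
```

```text
[ 0.41440261 -0.24340674  0.00761905] -68.59256889119325
(np.float64(0.41440260620932023), np.float64(-0.24340673652161565), 0.06, np.float64(-68.59256889119325)) 2 rows
 [[-1,0.0,0.0,-26.2,np.float64(-0.0)],[-1,0.0,0.0,-26.2,np.float64(-0.0)]]
(0.465, -0.115, 0.06, -83) 5 rows
 [[-1,18.8,-20.2,0.0,np.float64(2.9)],[-1,17.7,-21.2,0.0,np.float64(2.9)],[-1,16.7,-22.0,0.0,np.float64(2.8)],[-1,15.6,-22.8,0.0,np.float64(2.9)],[-1,14.4,-23.5,0.0,np.float64(2.9)]]
```

Call:
jog_arm(motion=[[-1, 0, 0, -28, 0], [-1, 0, 0, -28, 0], [-1, 19, -20, 0, 2.9], [-1, 17.5, -21, 0, 2.9], [-1, 16.5, -22, 0, 2.9], [-1, 15.5, -23, 0, 2.9], [-1, 14.5, -23.5, 0, 2.9], [-1, 0, 0, 0, 0], [-1, 0, 0, 0, 0]])

```text
time: 4.57
tool_pos: [0.4636, -0.113, 0.0617]
tcp_rot: [3.135, 0.195, 0.002]
wrist_force: [-1.3, 0.2, -0.6]
width: 0.217
grip_force: 29.8
```

```bash
python3 - <<'E'
from plan import *
p,a,s=pose();print(p,a,s["width"],s["wrist_force"])
snap("wrist","w2")
E
```

```text
[ 0.46359935 -0.11298215  0.06166208] -82.89133978931869 0.21742283395384265 [-1.311017    0.19848124 -0.64539965]
```

View pics/w2.png

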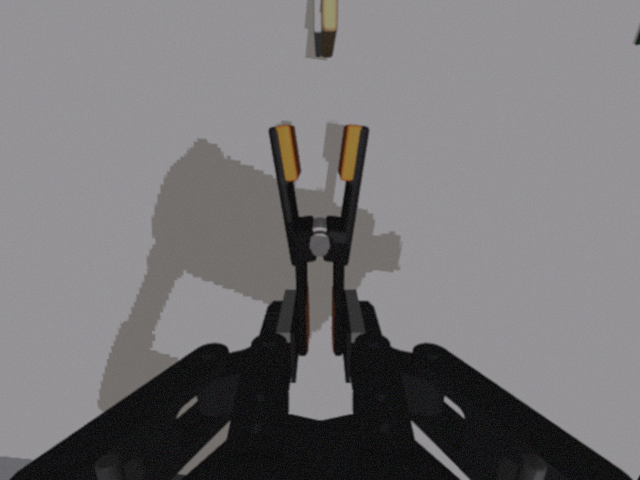

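The jaws stand open symmetrically, pivot at (319,242) and pads at (288,152) and (352,152). The plate's front top edge is at about (315..337,33).

```bash
python3 - <<'E'
from plan import *
v=load("w2"); p,a,s=pose()
e=atz(v,[(315,33),(337,30)],[.056]*2); E=e.mean(0); print(e.round(4),np.linalg.norm(e[0]-e[1]))
pv=atz(v,[(319,242)],[.076])[0]; j=atz(v,[(288,152),(352,152),(283,126),(354,126)],[.076]*4)
print("pivot",pv,"jaw",j.round(4))
u=np.array([np.cos(np.radians(7.05)),np.sin(np.radians(7.05))]);n=np.array([-u[1],u[0]])
for nm,q in(("tcp",p),("pivot",pv),("jawmid",j[:2].mean(0)),("tips",j[2:].mean(0))): d=E[:2]-q[:2]; print(nm,d@u,d@n)
E
```

```text
[[ 0.5759 -0.0959  0.056 ]
 [ 0.578  -0.104   0.056 ]] 0.00842989814846572
pivot [ 0.49939598 -0.10692469  0.076     ] jaw [[ 0.5323 -0.0915  0.076 ]
 [ 0.5352 -0.1146  0.076 ]
 [ 0.541  -0.0889  0.076 ]
 [ 0.5442 -0.1139  0.076 ]]
tcp 0.11463692528710376 -0.0002883777313295824
pivot 0.07782233914396142 -0.002606621289557973
jawmid 0.04325717640624354 -0.002240461780753716
tips 0.03426109611178678 -0.0027814579483599502
```

Call:
jog_arm(motion=[[-1, 0, 1.5, 17, 0], [-1, 0, 1, 17, 0], [-1, 10, 0, 0, 0], [-1, 10, 0, 0, 0], [-1, 10, 0, 0, 0], [-1, 10, 0, 0, 0], [-1, 10, 0, 0, 0], [-1, 9, 0, 0, 0], [-1, 0, 0, 0, 0], [-1, 0, 0, 0, 0]])

```text
time: 5.45
tool_pos: [0.5225, -0.1091, 0.0271]
tcp_rot: [3.136, 0.19, 0.001]
wrist_force: [-0.2, 0.3, -0.4]
width: 0.22
grip_force: 29.7
```

```bash
python3 - <<'E'
from plan import *
p,a,s=pose();print(p,a,s["width"],s["wrist_force"])
snap("wrist","w3")
E
```

```text
[ 0.52253112 -0.10906887  0.0270606 ] -83.05101317591769 0.21976758330956894 [-0.21129784  0.34314503 -0.36427768]
```

View pics/w3.png

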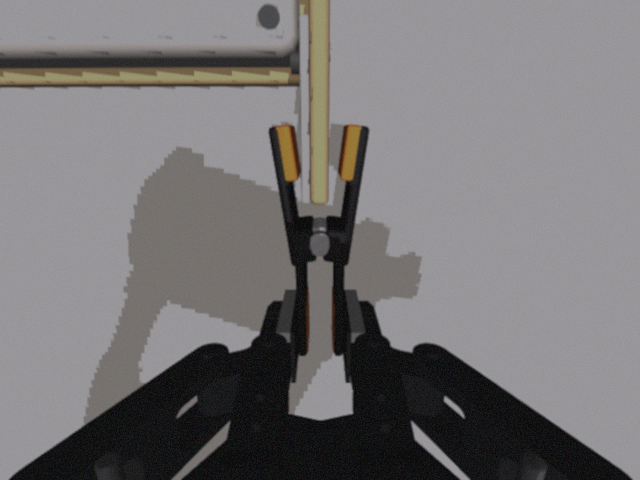

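The plate lies between the pads, with its front edge at (315,201) and about 17 mm from the pivot. I'll let go and rise.

Call:
jog_arm(motion=[[1, 0, 0, 0, 0], [1, 0, 0, 0, 0], [1, 0, 0, 0, 0], [1, 0, 0, 0, 0], [1, 0, 0, 0, 0], [1, 0, 0, 0, 0], [1, 0, 0, 0, 0], [1, 0, 0, 0, 0]])

```text
time: 6.17
tool_pos: [0.5217, -0.1092, 0.0268]
tcp_rot: [3.136, 0.189, 0.0]
wrist_force: [0.0, -0.1, -1.1]
width: 0.999
grip_force: 0.0
```

Call:
jog_arm(motion=[[1, 0, 0, -20, 0], [1, 0, 0, -35, 0], [1, 0, 0, -40, 0], [1, 0, 0, -40, 0], [1, 0, 0, 0, 0], [1, 0, 0, 0, 0]])

```text
time: 6.67
tool_pos: [0.5245, -0.1099, 0.1657]
tcp_rot: [3.133, 0.189, 0.012]
wrist_force: [-0.7, 0.2, -0.1]
width: 1.0
grip_force: 0.0
```

```bash
python3 - <<'E'
from plan import *
p,a,s=pose();print(p,a,s["width"],s["wrist_force"],s["q"])
snap("wrist","w4")
plan([(.40,.0,.22,-83),(.43,.33,.20,-60)])
E
```

```text
[ 0.52446247 -0.10989566  0.16574197] -83.09360242371356 0.9997049261748102 [-0.71446332  0.19318948 -0.05683976] [-2.53036997e-01  4.76404414e-02  1.97757917e+00  1.78573348e-06
  1.10841581e+00  1.19720841e+00]
(0.4, 0.0, 0.22, -83) 5 rows
 [[1,-21.7,-24.7,-11.4,np.float64(-0.0)],[1,-21.7,-24.6,-11.3,np.float64(-0.0)],[1,-21.7,-24.7,-11.4,np.float64(-0.1)],[1,-21.6,-24.7,-11.4,np.float64(0.0)],[1,-21.7,-24.7,-11.4,np.float64(0.0)]]
(0.43, 0.33, 0.2, -60) 9 rows
 [[1,7.8,-36.0,2.2,np.float64(-2.6)],[1,9.4,-35.6,2.3,np.float64(-2.5)],[1,10.9,-35.1,2.2,np.float64(-2.6)],[1,12.6,-34.7,2.2,np.float64(-2.5)],[1,14.0,-34.0,2.2,np.float64(-2.6)],[1,15.6,-33.4,2.3,np.float64(-2.5)],[1,17.0,-32.6,2.2,np.float64(-2.6)],[1,18.4,-31.9,2.2,np.float64(-2.5)],[1,19.9,-31.0,2.2,np.float64(-2.6)]]
```

View pics/w4.png

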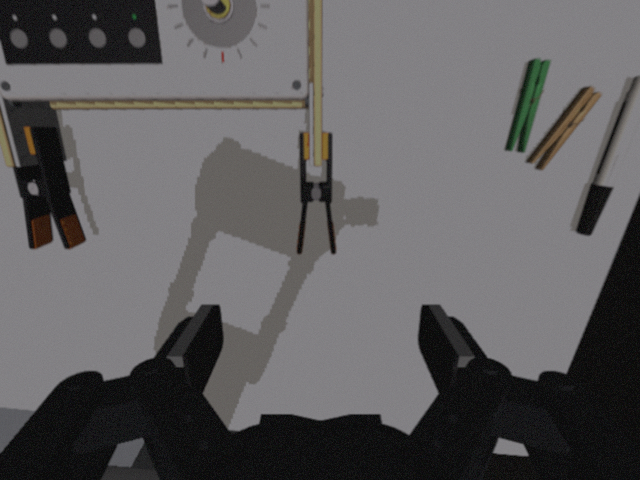

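The clamp is closed on the plate, with its pads at (317,145) and the edge at (317,165). Next I'll photograph the shaft, then the knob, and view both together.

Call:
jog_arm(motion=[[1, 35, -16, 1, 0], [1, 35, -16, 1, 0], [1, 35, -16, 1, 0], [1, 34, -16, 1, 0], [1, 0, 0, 0, 0], [1, 0, 0, 0, 0], [1, 0, 0, 0, 0]])

```text
time: 7.3
tool_pos: [0.6501, -0.0288, 0.155]
tcp_rot: [-3.135, -0.19, 0.008]
wrist_force: [0.2, -0.1, 0.1]
width: 0.998
grip_force: 0.0
```

```bash
python3 - <<'E'
from plan import *
p,a,s=pose();print(p,a,s["joint_vel"].round(3) if hasattr(s["joint_vel"],"round") else s["joint_vel"])
v=snap("wrist","w5"); print(px(v,[(.667,-.028,.08)]))
plan([(.495,.325,.17,-68)])
E
```

```text
[ 0.65008325 -0.02882799  0.15503275] -83.05825589952116 [-0.018 -0.031  0.013 -0.002  0.001  0.001]
[[323.8189051  225.53617178]]
(0.495, 0.325, 0.17, -68) 10 rows
 [[1,-11.1,-37.0,-1.4,np.float64(-1.5)],[1,-10.2,-37.3,-1.5,np.float64(-1.5)],[1,-9.2,-37.6,-1.4,np.float64(-1.5)],[1,-8.1,-37.8,-1.4,np.float64(-1.5)],[1,-7.2,-38.0,-1.4,np.float64(-1.5)],[1,-6.2,-38.1,-1.5,np.float64(-1.6)],[1,-5.2,-38.4,-1.4,np.float64(-1.5)],[1,-4.1,-38.4,-1.4,np.float64(-1.5)],[1,-3.1,-38.6,-1.5,np.float64(-1.5)],[1,-2.1,-38.6,-1.4,np.float64(-1.5)]]
```

Call:
jog_arm(motion=[[1, -11, -37, -1.5, -1.5], [1, -10, -37, -1.5, -1.5], [1, -9, -37.5, -1.5, -1.5], [1, -8, -38, -1.5, -1.5], [1, -7, -38, -1.5, -1.5], [1, -6, -38, -1.5, -1.5], [1, -5, -38.5, -1.5, -1.5], [1, -4, -38.5, -1.5, -1.5], [1, -3, -38.5, -1.5, -1.5], [1, -2, -38.5, -1.5, -1.5]])

```text
time: 8.18
tool_pos: [0.497, 0.3253, 0.1728]
tcp_rot: [3.084, 0.596, -0.001]
wrist_force: [-0.3, 0.4, -0.0]
width: 0.997
grip_force: 0.0
```

Call:
jog_arm(motion=[[1, 0, 0, 0, 0], [1, 0, 0, 0, 0], [1, 0, 0, 0, 0]])

```text
time: 8.43
tool_pos: [0.4982, 0.3242, 0.1726]
tcp_rot: [3.084, 0.596, -0.001]
wrist_force: [-0.4, -0.5, -0.3]
width: 1.001
grip_force: 0.0
```

```bash
python3 - <<'E'
from plan import *
p,a,s=pose();print(p,a)
v=snap("wrist","w6"); k=px(v,[(.5045,.3292,.028)])[0]; print(k)
w=load("w5")
def crop(v,c,h):
    x,y=int(c[0]-h),int(c[1]-h); x=max(0,min(x,640-2*h));y=max(0,min(y,480-2*h)); print(x,y,400/(2*h))
    return cv2.resize(v["p"][y:y+2*h,x:x+2*h,::-1],(400,400),interpolation=cv2.INTER_CUBIC)
cv2.imwrite("pics/m1.png",np.hstack([crop(w,(324,225),50),crop(v,k,80)]))
E
```

```text
[0.49821349 0.32422487 0.17258959] -68.1047305240475
[318.95959697 214.03265625]
274 175 4.0
238 134 2.5
```

View pics/m1.png

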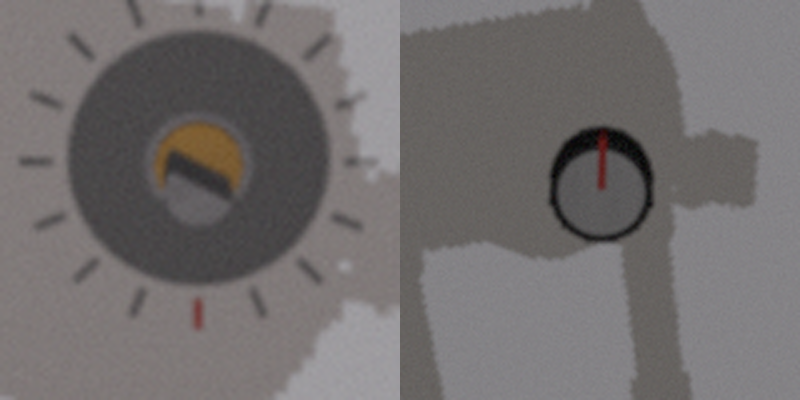

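Left: the brass bush, with the steel D-top (grey) below a dark band. The band is the flat's wall, so the flat faces up and slightly right in the picture. Right: knob centre about (601,190) in the crop, red pointer straight up. I'll fit both.

```bash
python3 - <<'E'
from plan import *
w=load("w5"); g=cv2.GaussianBlur(cv2.cvtColor(w["p"],cv2.COLOR_RGB2GRAY),(0,0),.7).astype(float)
# lower edge of dark band: columns 317..331
pts=[]
for x in range(318,331):
    ylo=175+(165+ (x-274)*4*0+0)/4
    c=g[205:228,x]; m=np.argmin(c[:18]); dgr=np.diff(c)[m:m+7]; i=np.argmax(dgr); pts.append((x,205+m+i+.5)); 
print(pts)
P=atz(w,pts,[.08]*len(pts)); l=cv2.fitLine(P[:,:2].astype(np.float32),cv2.DIST_HUBER,0,.01,.01).ravel(); print("flat dir",np.degrees(np.arctan2(l[1],l[0])),P[[0,-1]].round(4))
# steel-top arc lower point etc
print("arc pts",atz(w,[(274+200/4,175+226/4),(274+162/4,175+190/4),(274+236/4,175+200/4)],[.08]*3).round(4))
print("bush ctr",atz(w,[(274+200/4,175+163/4)],[.064]).round(4), "dial",atz(w,[(274+199/4,175+157/4)],[.06]).round(4))
v=load("w6"); c=v["p"].astype(int); red=(c[:,:,0]-np.maximum(c[:,:,1],c[:,:,2])>35); red[:, :300]=0; red[:,340:]=0; red[:180]=0; red[240:]=0
y,x=np.nonzero(red); print(x.min(),x.max(),y.min(),y.max())
K=atz(v,[(238+201.5/2.5,134+190/2.5)],[.028])[0]; Q=atz(v,np.c_[x,y],[.028]*len(x)); Q=Q[np.hypot(*(Q-K)[:,:2].T)<.019]
l=cv2.fitLine(Q[:,:2].astype(np.float32),cv2.DIST_L2,0,.01,.01).ravel(); print("knob",K.round(4),np.degrees(np.arctan2(l[1],l[0])),Q.mean(0))
E
```

```text
[(318, np.float64(218.5)), (319, np.float64(218.5)), (320, np.float64(218.5)), (321, np.float64(219.5)), (322, np.float64(220.5)), (323, np.float64(221.5)), (324, np.float64(221.5)), (325, np.float64(221.5)), (326, np.float64(222.5)), (327, np.float64(222.5)), (328, np.float64(223.5)), (329, np.float64(223.5)), (330, np.float64(224.5))]
flat dir 68.27383 [[ 0.6713 -0.0236  0.08  ]
 [ 0.6682 -0.032   0.08  ]]
arc pts [[ 0.6629 -0.0286  0.08  ]
 [ 0.6683 -0.0217  0.08  ]
 [ 0.6681 -0.034   0.08  ]]
bush ctr [[ 0.6695 -0.028   0.064 ]] dial [[ 0.6695 -0.0278  0.06  ]]
317 320 189 209
knob [0.5077 0.3308 0.028 ] 19.59377 [0.51708541 0.3347479  0.028     ]
```

```bash
python3 - <<'E'
from plan import *
plan([(.5077,.3308,.06,-68.1),(.5077,.3308,.004,-68.1)])
E
```

```text
(0.5077, 0.3308, 0.06, -68.1) 3 rows
 [[1,3.7,-1.0,37.5,np.float64(-0.0)],[1,3.6,-1.1,37.5,np.float64(-0.0)],[1,3.7,-1.0,37.6,np.float64(-0.1)]]
(0.5077, 0.3308, 0.004, -68.1) 2 rows
 [[1,0.0,-0.0,28.0,np.float64(0.0)],[1,0.0,-0.0,28.0,np.float64(0.0)]]
```

Call:
jog_arm(motion=[[1, 3.7, -1, 37.5, 0], [1, 3.7, -1, 37.5, 0], [1, 3.6, -1, 37.5, 0], [1, 0, 0, 28, 0], [1, 0, 0, 28, 0], [1, 0, 0, 0, 0], [1, 0, 0, 0, 0]])

```text
time: 9.07
tool_pos: [0.5067, 0.3296, 0.0024]
tcp_rot: [3.083, 0.593, -0.008]
wrist_force: [-0.0, 0.5, 0.8]
width: 1.0
grip_force: 0.0
```

Call:
jog_arm(motion=[[-1, 0, 0, 0, 0], [-1, 0, 0, 0, 0], [-1, 0, 0, 0, 0], [-1, 0, 0, 0, 0], [-1, 0, 0, 0, 0], [-1, 0, 0, 0, 0], [-1, 0, 0, 0, 0], [-1, 0, 0, 0, 0]], force=60)

```text
time: 9.73
tool_pos: [0.5095, 0.3333, 0.0068]
tcp_rot: [-3.083, -0.598, -0.006]
wrist_force: [0.4, -1.5, 6.6]
width: 0.416
grip_force: 59.5
```

Call:
jog_arm(motion=[[-1, 0, 0, -25, 0], [-1, 0, 0, -40, 0], [-1, 0, 0, -40, 0], [-1, 0, 0, -25, 0], [-1, 0, 0, 0, 0], [-1, 0, 0, 0, 0]])

```text
time: 10.23
tool_pos: [0.5097, 0.3337, 0.138]
tcp_rot: [-3.082, -0.597, -0.01]
wrist_force: [0.1, 0.0, -1.9]
width: 0.41
grip_force: 59.9
```

```bash
python3 - <<'E'
from plan import *
p,a,s=pose();print(p,a,s["width"],s["time"],R.from_rotvec(s["tcp_rot"]).as_matrix().round(3))
v=snap("wrist","w7")
zt=p[2]-.0068+.028
print("pred",px(v,[(p[0],p[1],zt)]))
c=v["p"].astype(int); red=(c[:,:,0]-np.maximum(c[:,:,1],c[:,:,2])>35); red[:, :270]=0; red[:,370:]=0
y,x=np.nonzero(red); print(len(x),x.min(),x.max(),y.min(),y.max())
Q=atz(v,np.c_[x,y],[zt]*len(x))
l=cv2.fitLine(Q[:,:2].astype(np.float32),cv2.DIST_HUBER,0,.01,.01).ravel(); an=np.degrees(np.arctan2(l[1],l[0])); print("pointer yaw",an,"rel tool x",an-(a+90)); 
d=(Q-p)[:,:2]; r=np.radians(a+90); print("along x range",(d@[np.cos(r),np.sin(r)]).min(),(d@[np.cos(r),np.sin(r)]).max(),"y mean",(d@[np.sin(r),-np.cos(r)]).mean())
cv2.imwrite("pics/m2.png",cv2.resize(v["p"][180:420,200:440,::-1],(600,600),interpolation=cv2.INTER_CUBIC))
E
```

```text
[0.50967293 0.33367779 0.13800034] -68.07501464870063 0.4101218236904742 10.2333 [[ 0.928  0.373  0.006]
 [ 0.373 -0.928  0.003]
 [ 0.007 -0.001 -1.   ]]
pred [[323.29343425 331.67612744]]
308 318 325 280 336
pointer yaw 20.25149 rel tool x -1.673495712017143
along x range -0.0020543161269664036 0.023164865540100582 y mean -0.0008082775211825992
```

View pics/m2.png

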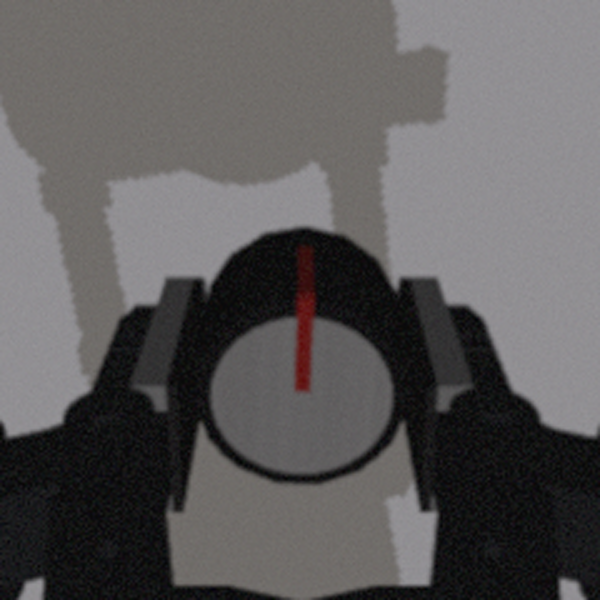

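The knob is held level and centred between the pads (crop x 205 to 400), its top centre at about (302,391) with the pointer almost straight up.

```bash
python3 - <<'E'
from plan import *
v=load("w7"); p,a,s=pose(); zt=p[2]-.0068+.028
r=np.radians(a+90)
for uv in [(320.8,335),(320.8,337)]:
    d=(atz(v,[uv],[zt])[0]-p)[:2]; kx=d@[np.cos(r),np.sin(r)]; ky=d@[np.sin(r),-np.cos(r)]; print(kx,ky)
S=np.array([.6693,-.0287]); A=-109.8; q=np.radians(A+90); T=S-kx*np.array([np.cos(q),np.sin(q)]); print(T)
plan([(.55,.25,.16,-80),(T[0],T[1],.11,A)],claw=-1,step=38)
E
```

```text
-0.0014287542612658143 -0.0013313329401449673
-0.002403132127540874 -0.00133074529871568
[ 0.67156106 -0.02951403]
(0.55, 0.25, 0.16, -80) 3 rows
 [[-1,2.7,30.8,-8.2,np.float64(4.0)],[-1,4.8,30.5,-8.2,np.float64(3.9)],[-1,6.9,30.2,-8.1,np.float64(4.0)]]
(np.float64(0.6715610608040593), np.float64(-0.029514031978957838), 0.11, -109.8) 9 rows
 [[-1,7.9,32.9,5.6,np.float64(3.3)],[-1,9.8,32.4,5.5,np.float64(3.3)],[-1,11.6,31.9,5.6,np.float64(3.3)],[-1,13.4,31.0,5.5,np.float64(3.4)],[-1,15.3,30.3,5.6,np.float64(3.3)],[-1,16.9,29.3,5.5,np.float64(3.3)],[-1,18.7,28.2,5.6,np.float64(3.3)],[-1,20.2,27.2,5.5,np.float64(3.3)],[-1,21.8,26.0,5.6,np.float64(3.3)]]
```

Call:
jog_arm(motion=[[-1, 2.7, 31, -8, 4], [-1, 5, 30.5, -8, 4], [-1, 7, 30, -8, 4], [-1, 8, 33, 5.5, 3.3], [-1, 10, 32.5, 5.5, 3.3], [-1, 11.5, 32, 5.5, 3.3], [-1, 13.5, 31, 5.5, 3.3], [-1, 15.5, 30.5, 5.5, 3.3], [-1, 17, 29.5, 5.5, 3.3], [-1, 18.5, 28, 5.5, 3.3]])

```text
time: 11.12
tool_pos: [0.6432, 0.0302, 0.1167]
tcp_rot: [3.12, -0.365, -0.007]
wrist_force: [-0.4, -0.1, -0.5]
width: 0.414
grip_force: 60.0
```

Call:
jog_arm(motion=[[-1, 20, 27, 5.5, 3.3], [-1, 22, 26, 5.5, 3.3], [-1, 0, 0, 0, 0], [-1, 0, 0, 0, 0], [-1, 0, 0, 0, 0]])

```text
time: 11.53
tool_pos: [0.6701, -0.03, 0.1065]
tcp_rot: [-3.095, 0.54, 0.007]
wrist_force: [-0.7, -0.3, -1.1]
width: 0.417
grip_force: 60.1
```

```bash
python3 - <<'E'
from plan import *
p,a,s=pose();print(p,a,s["q"],s["wrist_force"])
plan([(.6715,-.0300,.095,-109.8),(.6715,-.03,.0728,-109.8)],claw=-1,step=8)
E
```

```text
[ 0.67006794 -0.03000957  0.10648794] -109.81319560165325 [-8.21502502e-02  3.55593626e-01  1.72511492e+00  5.78577352e-04
  1.06511019e+00  1.83417153e+00] [-0.67309542 -0.31495066 -1.13361739]
(0.6715, -0.03, 0.095, -109.8) 2 rows
 [[-1,0.7,-0.2,5.7,np.float64(-0.0)],[-1,0.6,-0.3,5.8,np.float64(-0.0)]]
(0.6715, -0.03, 0.0728, -109.8) 3 rows
 [[-1,0.0,0.0,7.4,np.float64(-0.0)],[-1,0.0,0.0,7.4,np.float64(-0.0)],[-1,0.0,0.0,7.4,np.float64(-0.0)]]
```

Call:
jog_arm(motion=[[-1, 0.7, -0.3, 6, 0], [-1, 0.6, -0.2, 6, 0], [-1, 0, 0, 6, 0], [-1, 0, 0, 6, 0], [-1, 0, 0, 0, 0], [-1, 0, 0, 0, 0]])

```text
time: 12.03
tool_pos: [0.6724, -0.0297, 0.0839]
tcp_rot: [3.095, -0.539, -0.003]
wrist_force: [-0.3, 0.1, 0.3]
width: 0.415
grip_force: 60.1
```

```bash
python3 - <<'E'
from plan import *
for i in range(2):
    p,a,s=pose();print(p,a,s["wrist_force"],s["torque"],s["time"])
E
```

```text
[ 0.6724064  -0.02966227  0.08386937] -109.7536711496451 [-0.31034965  0.07826997  0.31166316] [ 0.02088166  0.01001127 -0.01631508] 12.0333
[ 0.6724064  -0.02966227  0.08386937] -109.7536711496451 [-0.31034965  0.07826997  0.31166316] [ 0.02088166  0.01001127 -0.01631508] 12.0333
```

Call:
jog_arm(motion=[[-1, 0, 0, 2, 0], [-1, 0, 0, 2, 0], [-1, 0, 0, 0, 0]])

```text
time: 12.28
tool_pos: [0.6731, -0.0302, 0.0807]
tcp_rot: [3.095, -0.54, -0.0]
wrist_force: [-0.6, -0.6, -1.3]
width: 0.416
grip_force: 60.1
```

Call:
jog_arm(motion=[[-1, 0, 0, 2, 0], [-1, 0, 0, 2, 0], [-1, 0, 0, 0, 0]])

```text
time: 12.53
tool_pos: [0.6731, -0.0299, 0.0769]
tcp_rot: [-3.094, 0.54, 0.0]
wrist_force: [-1.9, 1.3, -1.3]
width: 0.413
grip_force: 60.1
```

Call:
jog_arm(motion=[[-1, 0, 0, 2, 0], [-1, 0, 0, 2, 0], [-1, 0, 0, 0, 0]])

```text
time: 12.78
tool_pos: [0.6729, -0.0299, 0.0723]
tcp_rot: [-3.095, 0.54, 0.001]
wrist_force: [-1.6, 2.6, 2.8]
width: 0.414
grip_force: 60.2
```

Call:
jog_arm(motion=[[-1, 0, 0, 2, 0], [-1, 0, 0, 0, 0], [-1, 0, 0, 0, 0]])

```text
time: 13.03
tool_pos: [0.673, -0.0299, 0.0709]
tcp_rot: [-3.095, 0.54, 0.001]
wrist_force: [-2.2, 1.7, 3.6]
width: 0.411
grip_force: 60.3
```

Call:
jog_arm(motion=[[-1, 0, 0, 2, 0], [-1, 0, 0, 2, 0], [-1, 0, 0, 0, 0], [-1, 0, 0, 0, 0]])

```text
time: 13.37
tool_pos: [0.6732, -0.03, 0.0686]
tcp_rot: [-3.095, 0.54, 0.0]
wrist_force: [-6.9, 3.4, 12.4]
width: 0.413
grip_force: 61.4
```

Call:
jog_arm(motion=[[-1, 0, 0, 1.5, 0], [-1, 0, 0, 0, 0], [-1, 0, 0, 0, 0]])

```text
time: 13.62
tool_pos: [0.6733, -0.0299, 0.0684]
tcp_rot: [-3.095, 0.54, -0.0]
wrist_force: [-8.4, 2.5, 18.6]
width: 0.415
grip_force: 62.0
```

```bash
python3 - <<'E'
from plan import *
v=snap("wrist","w8");t=snap("top","top2")
a=cv2.resize(v["p"][180:420,200:440,::-1],(390,390)); b=cv2.resize(t["p"][145:245,290:390,::-1],(390,390),interpolation=cv2.INTER_CUBIC)
cv2.imwrite("pics/m3.png",np.hstack([a,b])); p,a,s=pose(); print(p,s["wrist_force"],s["time"])
E
```

```text
[ 0.67327784 -0.02993575  0.06835953] [-8.76585718  3.164136   18.19217117] 13.7167
```

View pics/m3.png

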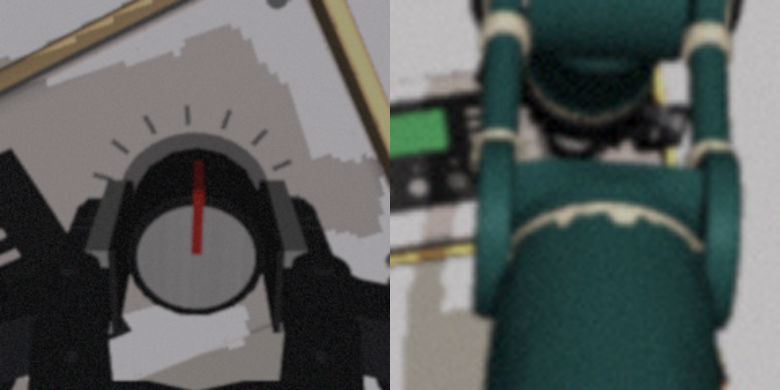

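The knob sits low, level and centred on the dial at (195,258), still held in the fingers. The force of 18 N means the shaft is at its stop. I'll hand the job in.

```bash
python3 -c "
from workcell import bot
print(bot.finish_job())"
```

```text
the job is handed in; nothing more can be done
None
```

I handed the job in at about 13.7 s, but the hand-in gave no verdict: the clamp is closed on the right-hand plate and let go, and the knob is on the shaft and held pressed to its stop at about 18 N.

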